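# Wedge-clamp a power module in the bench repair jig

### The job

The aluminium power module lies loose in the blue repair jig. Take the orange wedge from the mat, slide its thin end flat into the gap between the jig's heel block and its grey sliding jaw, and tap or push it in from its tail until the module is clamped tight, then let go and leave the wedge there. Firm hand pressure on the wedge (about 10 N) is right: a weak push leaves the module loose, forcing it would dent the case. Leave the screwdriver, the jar and the tray where they are.

Things in the scene. Friction and masses are not known exactly. Their poses are not given: they have to be found in the camera images.
- jig: Fixed repair jig, dark steel bed 12 mm thick. Origin on the table, z up, x = clamping direction, +y = direction the wedge is driven. In mm here: blue heel block x -125 to -95, y -45 to 45, top 44 above the table; its face x=-95 is the straight side of the wedge gap. Bed beside the gap (x -130 to -38) spans y -55 to 90; bed under the module (x -40 to 104) spans y -85 to 85.
- gap_mouth (a point): On the jig: near (-y) end of the heel block's face, at x=-95, y=-45, 30 mm above the table (half-way up the wedge when it lies on the bed). The open gap lies on its +x side, entered along +y. Axes as the jig's.
- runway_end (a point): Outer end of the jig's runway (x=-82, y=-165, top of it, 12 mm above the table): a strip of bed 22 mm wide, narrower than the wedge's tail, that leads to the gap and carries the wedge. Axes as the jig's.
- jaw: Grey sliding jaw, 90 mm long in y, 32 high above the bed, free to slide 0 to 18 mm along the jig's +x (1 N friction; starts 0 to 2 mm out). Axes as the jig's; origin 12 mm above the jig's, moves with it. Its face to the wedge slopes 1:6: fully back, the gap is 21.5 mm wide at the mouth (y=-45), 14 at y=0, 6.5 at y=45, so the tip jams first at y = 0 to 12.
- pad_face (a point): Middle of the jaw's black sprung rubber pad, facing the module. Driving the wedge shifts the jaw, then the module too (1 to 3 N of clamping), over a stretch not known beforehand; once the module meets the stop, 1 mm of wedge adds 2 to 2.7 N of clamping (16 N per mm of pad). The push is 0.5 to 0.75 of the clamping. Tight: 8 N of clamping or more; the case dents above 28 N. Friction holds the wedge in.
- wedge_tail (a point): Orange nylon wedge, 180 mm long, 36 high, about 160 g, flat on the mat. This is the centre of its parallel tail (26 wide in x, 50 long in y, 18 mm above its underside): grip it here, across x. +y points to the thin end; the tail spans y -25 to 25, the taper y 25 to 155. Fitted, its axes are parallel to the jig's and this point is at x=-82 in the jig.
- wedge_tip (a point): Middle of the wedge's thin end face (14 mm wide), half-way up; 6 mm to -x and 155 mm to +y of the tail's centre. The wedge's side at x=-13 from the tail's centre is straight over the whole length and goes against the heel block; the +x side slopes 1:6, up to 35.7 mm wide at the thick end. Friction on the jig about 0.22. Axes as the wedge's.
- wedge_butt (a point): Middle of the wedge's flat butt end (black band), 25 mm to -y of the tail's centre, half-way up; 26 wide, 36 high: push here along +y. Axes as the wedge's.
- wedge: The whole wedge: origin under the tail's centre, on the underside; same axes.
- module: Aluminium power module in the jig, 100 (x) by 146 (y) by 30 mm, 0.5 kg, black ends and vents; origin at the centre of its underside, axes as the jig's. It lies loose, 0 to 3 mm from the pad and 0.5 to 9 mm short of a blue end stop (30 mm high) on its +x side, which is bolted in a place that varies by 8 mm: the depth at which the wedge gets tight varies by 48 mm (tip at about y=24 to 82).
- screwdriver_grip (a point): Screwdriver with a green handle lying on the mat, about 200 mm long; middle of its handle. Bystander.
- jar: Small amber glass jar with a white cap, 48 mm across, 60 mm high; origin at the centre of its foot. Bystander.
- tray: Yellow parts tray 80 x 120 x 35 mm; origin at the centre of its underside. Bystander.
There are look-alikes about, which are no part of the job. Of the things that look like the wedge, take the one that is nearest to the robot's base at the start.

How it is judged:
By the outcome, as a careful person would: the job done as asked, in the order asked, and still so for the second after the job is handed in, with the robot touching nothing.
It also fails if it takes over 51 s, if anything falls off the work surface, if the arm or the gripper's body presses on something with over 40 N, if the wrist force passes 120 N, or if a joint passes its speed limit or range.

### The arm

A 6-joint arm with a two-finger parallel gripper is mounted at the origin on the work surface. World frame = base frame: x ahead of the robot, y to its left, z up, the work surface at z = 0. Lengths are in m, angles in degrees, forces in N, time in s.
With the tool pointing down it reaches from about 0.4 to 0.825 m from the base axis. Payload 7 kg.
Tool frame: the origin (TCP) lies on the centre line of the jaws, within the pads' length; the fingertips stand 17 mm ahead of it and the grasp point (between the pads) lies 2 mm behind it; z points along the fingers, y is the direction in which the jaws open and shut (so a half turn about z gives the same grasp; the last joint's range is limited). The gripper opens to 88 mm and grips with 3 to 60 N. Pads are 19 mm wide; open, the fingers measure 130 mm over their backs; the gripper's body (78 mm by 193 mm) begins 47 mm behind the grasp point.
Start: joints at [-49.612, 20.546, 0.682, 0, -70.136, -16.507], TCP at [0.273, -0.617, 0.244] pointing down, gripper open.
Joint ranges: [-176.03, 176.03], [-82.01, 121.73], [-58.28, 71.71], [-173.87, 95.51], [-174.79, -0.11], [-173.66, 173.66]. Speed limits (degrees/s): [136.94, 136.94, 172.46, 180, 180, 180].

### API

Orientations are given as [roll, pitch, yaw] about the fixed x, y, z axes, in that order (R = Rz(yaw) Ry(pitch) Rx(roll)).
In Python, from plant import telemetry, vision, close_job, recognise, silhouettes, place_of gives the robot as it stands.
- The arm moves only by the shell command python3 -m handwheel 'ROWS'. ROWS is JSON, a list that holds one entry, the list of rows, each a list of 5 numbers: the shift along the tool's x, y, z in m, then the turn about the tool's z in rad, then the closure, from 0 (fully open) to 1 (shut). In form: [[[tx, ty, tz, yaw, gripper], ...]]. A call has 1 to 20 rows; each row shifts and turns the commanded pose from where the row before left it, along the tool's axes as they then stand; what a row does not reach is not made up. A row lasts 1/12 s, in which the tool goes at most 41.7 mm and 7.16 degrees, less where a joint would pass 70% of its speed; a pose out of reach is approached as far as the arm can. A call with a gripper value outside its range is refused whole. The fingers move at their own pace and stop on an object; the grip force is fixed at half the most. Time passes only in rows, so rows that do not move let the fingers close. It gives the time, the measured TCP pose, the force and the opening at its end, in the units of the state.
- telemetry.get_obs(): the state, without advancing time (a new reading comes with each control period).
- vision.snapshot(name): name is "scene" or "top"; returns a dict with "color" (384x512x3 uint8, red, green, blue), "mtx" (3x3 intrinsics, pixels), "dist" ([k1, k2, p1, p2, k3] as OpenCV has them; the pictures are not rectified), "cam_to_world" (4x4, takes a point from camera to world coordinates). Camera axes: x right, y down, z forward; pixel columns grow to the right and rows downward; lengths in m; the calibration is good to about 2 mm. A picture is of the moment at which its call begins. There is no depth.
- close_job(): hands the job in, once; it reports no verdict.
Trained networks look in a picture, given as the dict that the camera call returned (one of the last four; its "shot" number tells which), for a name from the list of things; names that differ only in an ending like _2 or _b are one class to them, and where a whole thing is asked for, a point or a joint stands for the part that bears it (a point fixed in the world has none). Each returns a list of dicts, best first, with "conf" (0 to 1); they miss things now and then, are a little off and sometimes report something else, mostly with a low value. They report only what shows in the picture. A call takes as long as a camera call. They do not tell look-alikes from the thing itself.
- recognise(name, picture): "xy" ([column, row] in pixels, amid what is visible of it).
- silhouettes(name, picture): "region" (384x512 bool, what is visible of it) and "xy" ([column, row] in pixels, amid what is visible of it).
- place_of(name, picture): "xy" ([column, row] in pixels: a listed point, or the origin of a listed thing).
The state is a dict: "clock": time; "joint_pos": joint angles; "qvel": joint speeds; "tau": joint torques, N m; "tool_pos": TCP position; "orientation": TCP orientation; "force": force on the tool from outside, world axes, zero at the start; "moment": the same for the moment, N m; "opening": finger opening in m.
Only numpy, scipy, OpenCV 4.12 (cv2) and the standard library are available. Lean on these libraries where they do the work, as an engineer would, in place of code of your own. Each camera call takes 0.05 s, during which the arm holds its last target.

## Working session

There is one attempt and no reset: what is moved stays moved. The work goes in short steps, Python scripts to look and compute and a shell command to move; the robot and the scene stay as the last step left them, time stands still between calls to the robot, and variables do not carry over. Pictures are saved under pics/ and viewed, and the job is handed in when it is done.

```bash
ls; mkdir -p pics
python3 - <<'E'
from plant import telemetry, vision
import cv2
print(telemetry.get_obs())
for n in ("scene","top"):
    p=vision.snapshot(n); print(n,p["shot"],p["mtx"],p["dist"],p["cam_to_world"])
    cv2.imwrite(f"pics/{n}0.png",cv2.resize(p["color"][:,:,::-1],(800,600),interpolation=cv2.INTER_CUBIC))
E
```

```text
pics
{'clock': 0.0, 'joint_pos': array([-4.96136613e+01,  2.05888471e+01,  6.32114171e-01, -1.95731268e-02,
       -7.01332949e+01, -1.65060608e+01]), 'qvel': array([ 0.04590326, -0.16831307, -0.00365745, -0.0942587 , -0.01939977,
       -0.06319689]), 'tau': array([ 2.88853098e-04, -5.82727432e+01,  2.93063396e+01,  6.99750647e+00,
        7.05208411e-03, -1.69954874e-04]), 'tool_pos': array([ 0.27303667, -0.61680883,  0.24264097]), 'orientation': array([ 1.79908454e+02, -7.93909690e-03, -1.56126382e+02]), 'force': array([-0.50322513,  0.63283274,  0.12759471]), 'moment': array([0.0161306 , 0.01978713, 0.01587214]), 'opening': 0.08705063857124665}
scene 1 [[471.79421368   0.         259.06514881]
 [  0.         471.79421368 189.63927139]
 [  0.           0.           1.        ]] [0.01750416 0.         0.         0.         0.        ] [[ 0.47218475  0.55949538 -0.68118021  1.51870983]
 [ 0.88137337 -0.31273449  0.35408773 -0.58791949]
 [-0.0149181  -0.76756893 -0.64079279  0.9448746 ]
 [ 0.          0.          0.          1.        ]]
top 2 [[453.69264051   0.         268.54484181]
 [  0.         453.69264051 188.11033783]
 [  0.           0.           1.        ]] [0.04888818 0.         0.         0.         0.        ] [[ 1.97325106e-02 -9.87762237e-01  1.54713901e-01  3.15955787e-01]
 [-9.99803716e-01 -1.97698188e-02  1.29760175e-03 -8.58072051e-02]
 [ 1.77694376e-03 -1.54709138e-01 -9.87958463e-01  1.57410897e+00]
 [ 0.00000000e+00  0.00000000e+00  0.00000000e+00  1.00000000e+00]]
```

View pics/scene0.png

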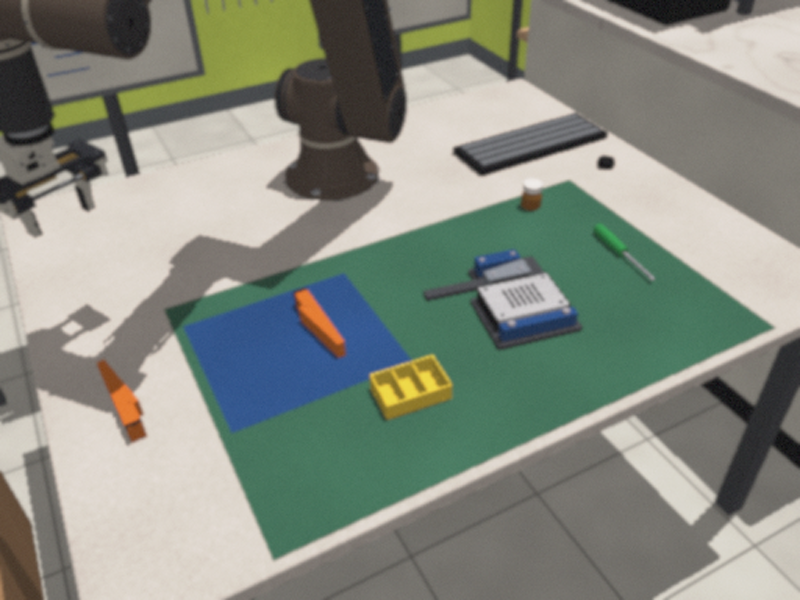

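View pics/top0.png

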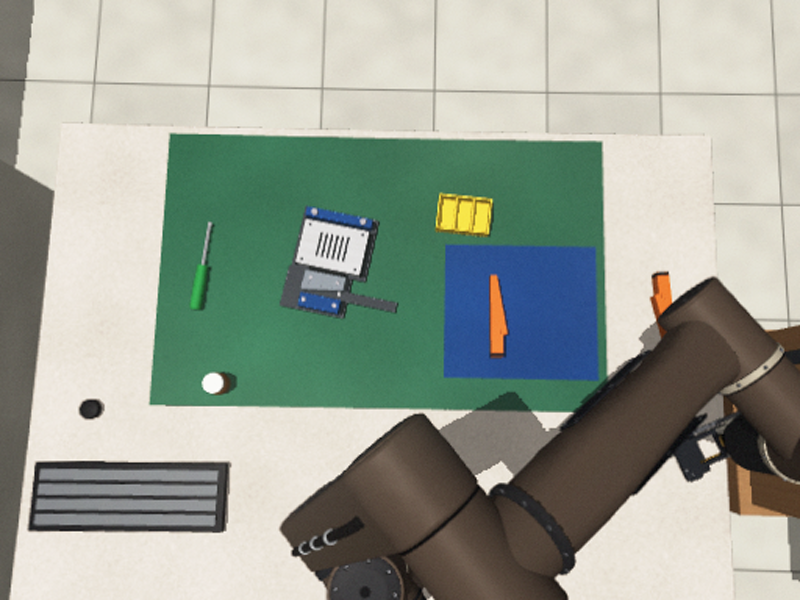

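Candidates in the 800x600 top view: wedge A at about (497,315) on the blue mat, and wedge B at about (660,295) on the bare table beside the arm. The base is at about (365,590), so A is the nearest and it also lies on the mat. I'll measure both and confirm.

```bash
cat > h.py <<'E'
import numpy as np, cv2
from plant import telemetry, vision, recognise, silhouettes, place_of
def onplane(p,xy,z):
    u=cv2.undistortPoints(np.array([[xy]],float),p["mtx"],np.array(p["dist"],float))[0,0]
    T=p["cam_to_world"]; d=T[:3,:3]@np.array([u[0],u[1],1]); o=T[:3,3]
    return (o+d*(z-o[2])/d[2])
def proj(p,X):
    T=np.linalg.inv(p["cam_to_world"])
    X=np.atleast_2d(np.array(X,float))
    return cv2.projectPoints(X,cv2.Rodrigues(T[:3,:3])[0],T[:3,3],p["mtx"],np.array(p["dist"],float))[0][:,0]
def save(p,name,c=None,r=None,scale=None,pts=None):
    im=p["color"][:,:,::-1].copy()
    if c is None: c=(256,192); r=(256,192); 
    x0,x1=max(0,int(c[0]-r[0])),min(512,int(c[0]+r[0])); y0,y1=max(0,int(c[1]-r[1])),min(384,int(c[1]+r[1]))
    s=min(800/(x1-x0),600/(y1-y0)); im=cv2.resize(im[y0:y1,x0:x1],None,fx=s,fy=s,interpolation=cv2.INTER_CUBIC)
    if pts is not None:
        for poly in pts:
            q=((np.array(poly)+.5-[x0,y0])*s).astype(int)
            cv2.polylines(im,[q.reshape(-1,1,2)],False,(255,0,255),1)
    cv2.imwrite(name,im[:600,:800])
E
python3 - <<'E'
from h import *
np.set_printoptions(precision=4,suppress=True)
P={n:vision.snapshot(n) for n in("top","scene")}
H={"gap_mouth":.03,"runway_end":.012,"jig":0,"jaw":.012,"pad_face":.028,"module":.012,"wedge_tail":.018,"wedge_tip":.018,"wedge_butt":.018,"wedge":0,"screwdriver_grip":.012,"jar":0,"tray":0}
for k,z in H.items():
  for n,p in P.items():
    for r in place_of(k,p)[:3]:
        print(k,n,round(r["conf"],2),np.round(r["xy"],1),onplane(p,r["xy"],z)[:2])
c=proj(P["top"],[.45,-.37,0])[0]; print(c)
save(P["top"],"pics/candA.png",(318,200),(40,30))
save(P["top"],"pics/jig0.png",(215,170),(48,36))
E
```

```text
gap_mouth top 0.65 [221.5 192.7] [0.5386 0.0776]
gap_mouth scene 0.6 [305.3 176.6] [0.5606 0.0736]
gap_mouth scene 0.58 [193.6 192. ] [ 0.4596 -0.2601]
gap_mouth scene 0.47 [264.9 249.7] [ 0.7705 -0.1852]
runway_end top 0.59 [210.3 163.3] [0.6446 0.1224]
runway_end top 0.57 [251.2 197. ] [ 0.5281 -0.0241]
runway_end scene 0.83 [274.4 190. ] [ 0.5516 -0.032 ]
jig top 0.67 [210.6 163.2] [0.6476 0.123 ]
jaw top 0.95 [212.2 167.7] [0.629  0.1152]
jaw scene 0.8 [332.3 191.4] [0.6438 0.1192]
pad_face top 0.56 [316.1 229. ] [ 0.4207 -0.2482]
pad_face top 0.55 [212.2 170.8] [0.6149 0.1127]
pad_face top 0.48 [316.5 175.5] [ 0.6056 -0.2489]
pad_face scene 0.52 [325.7 182.7] [0.6147 0.1134]
pad_face scene 0.29 [217.9 224.4] [ 0.6214 -0.2531]
module top 0.73 [213.8 157.4] [0.6661 0.111 ]
module scene 0.86 [331.5 195.9] [0.66  0.105]
wedge_tail top 0.74 [317.8 220.7] [ 0.4499 -0.255 ]
wedge_tail top 0.57 [422.4 182.6] [ 0.5896 -0.6158]
wedge_tail scene 0.75 [191.7 189.2] [ 0.4303 -0.2558]
wedge_tail scene 0.63 [ 84.9 272.1] [ 0.6058 -0.6179]
wedge_tip top 0.66 [315.5 178.3] [ 0.5975 -0.2466]
wedge_tip scene 0.94 [218.9 225.6] [ 0.6174 -0.249 ]
wedge_tip scene 0.88 [ 64.3 236.7] [ 0.4499 -0.6397]
wedge_tip scene 0.5 [307.8 171.5] [0.5297 0.1035]
wedge_butt top 0.9 [318.6 227.7] [ 0.426  -0.2577]
wedge_butt scene 0.85 [194.8 191.4] [ 0.4448 -0.2515]
wedge_butt scene 0.83 [ 85.2 277.1] [ 0.6227 -0.6208]
wedge top 0.87 [417.5 181.3] [ 0.5971 -0.6051]
wedge top 0.64 [316.3 223.8] [ 0.4406 -0.2517]
wedge scene 0.66 [197.2 196.7] [ 0.4512 -0.2481]
wedge scene 0.65 [ 84.  276.7] [ 0.6025 -0.6238]
screwdriver_grip top 0.7 [130.2 179.1] [0.5827 0.398 ]
screwdriver_grip scene 0.75 [394.2 156. ] [0.5929 0.405 ]
jar top 0.77 [145.  247.5] [0.3482 0.3352]
jar scene 0.56 [339.5 130.8] [0.362  0.3492]
tray top 0.67 [297.  138.2] [ 0.7449 -0.1818]
tray scene 0.61 [262.3 247.5] [ 0.7354 -0.1743]
[350.4738 221.7906]
```

View pics/candA.png

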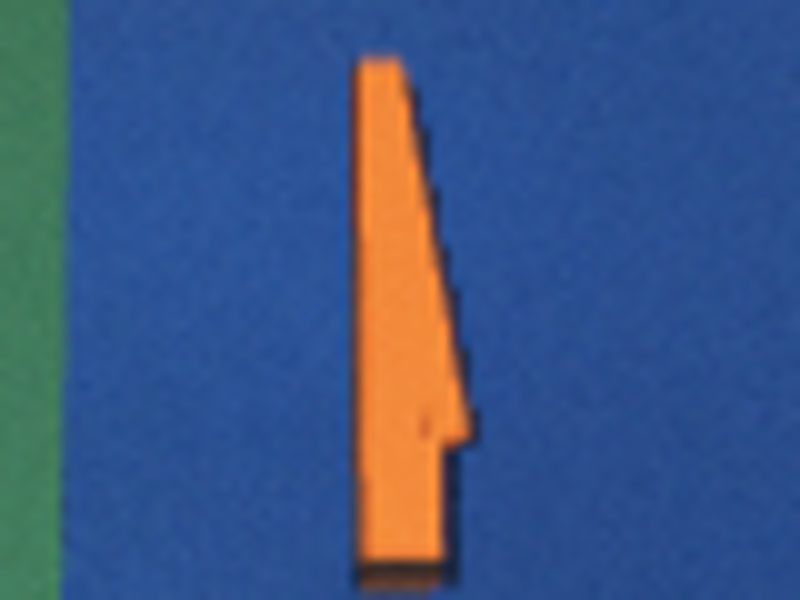

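View pics/jig0.png

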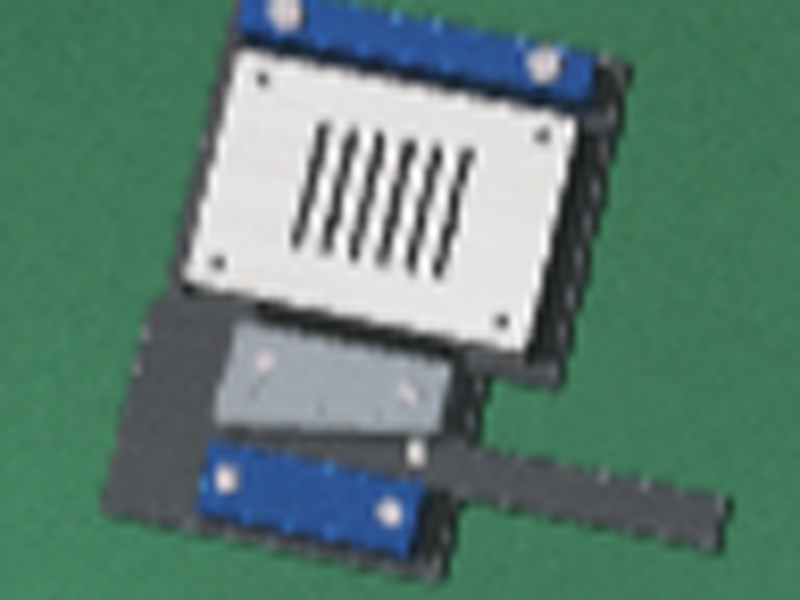

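The crop shows wedge A, with its tip at about (316,177) px, butt at (318,229) px and straight side on the left, which matches the description. I'll fit the models to both views for precise poses.

```bash
cat > fit.py <<'E'
from h import *
from scipy.optimize import minimize
def box(x0,x1,y0,y1,z0,z1): return (np.array([[x0,y0],[x1,y0],[x1,y1],[x0,y1]])/1e3,z0/1e3,z1/1e3)
WEDGE=[(np.array([[-13,-25],[13,-25],[13,25],[-13,25]])/1e3,0,.036),(np.array([[-13,25],[22.7,25],[1,155],[-13,155]])/1e3,0,.036)]
JIG=[box(-130,-38,-55,90,0,12),box(-40,104,-85,85,0,12),box(-93,-71,-165,-50,0,12),box(-125,-95,-45,45,12,44)]
HEEL=[JIG[3]]
S=4
def render(p,parts,q,roi):
    x0,x1,y0,y1=roi; m=np.zeros(((y1-y0)*S,(x1-x0)*S),np.uint8)
    c,s=np.cos(q[2]),np.sin(q[2])
    for poly,za,zb in parts:
        w=poly@np.array([[c,s],[-s,c]])+q[:2]
        X=np.vstack([np.c_[w,np.full(len(w),z+(q[3] if len(q)>3 else 0))] for z in(za,zb)])
        uv=(proj(p,X)+.5-[x0,y0])*S-.5
        h=cv2.convexHull(uv.astype(np.float32))
        cv2.fillConvexPoly(m,np.round(h*16).astype(np.int32),255,shift=4)
    return cv2.resize(m,(x1-x0,y1-y0),interpolation=cv2.INTER_AREA)/255.
def fit(views,parts,q0):
    # views: (p,mask float,roi,weight mask)
    def cost(q): return sum((w*(render(p,parts,q,r)-m[r[2]:r[3],r[0]:r[1]])**2).sum() for p,m,r,w in views)
    best=None
    for d in([.006,.006,.05],[-.004,.004,-.03],[.003,-.003,.02]):
        q=np.array(q0 if best is None else best.x,float)
        sim=np.vstack([q]+[q+np.eye(3)[i]*d[i] for i in range(3)])
        b=minimize(cost,q,method="Nelder-Mead",options=dict(initial_simplex=sim,xatol=1e-5,fatol=1e-3,maxiter=300))
        if best is None or b.fun<best.fun: best=b
    return best
def hsv(p): return cv2.cvtColor(p["color"],cv2.COLOR_RGB2HSV).astype(int)
def orange(p):
    h=hsv(p); return ((h[...,0]<20)&(h[...,1]>130)&(h[...,2]>60)).astype(float)
def nongreen(p):
    h=hsv(p); return (~((h[...,0]>55)&(h[...,0]<95)&(h[...,1]>75))).astype(float)
def blue(p):
    h=hsv(p); m=((h[...,0]>100)&(h[...,0]<130)&(h[...,1]>120)).astype(np.uint8)
    return cv2.morphologyEx(m,cv2.MORPH_CLOSE,np.ones((5,5),np.uint8)).astype(float)
E
python3 - <<'E'
from fit import *
np.set_printoptions(precision=4,suppress=True)
P={n:vision.snapshot(n) for n in("top","scene")}
R={"top":(295,345,165,240),"scene":(180,230,175,240)}
V=[(P[n],orange(P[n]),R[n],1) for n in P]
q0=[.4499,-.255,np.radians(-88)]
for v in([V[0]],[V[1]],V):
    b=fit(v,WEDGE,q0); print("wedge",b.x[:2],np.degrees(b.x[2]),b.fun)
qw=b.x
H={"top":(180,225,180,210),"scene":(295,345,155,182)}
for n in P: print(n,blue(P[n])[H[n][2]:H[n][3],H[n][0]:H[n][1]].sum())
V=[(P[n],blue(P[n]),H[n],1) for n in P]
q0=[.6476,.123,np.radians(-11)]
for v in([V[0]],[V[1]],V):
    b=fit(v,HEEL,q0); print("heel",b.x[:2],np.degrees(b.x[2]),b.fun)
qj=b.x
# whole jig silhouette, with weights only near the bed (module stands on it)
FULL=JIG+[__import__('fit').box(-68,-40,-45,45,12,44),__import__('fit').box(-30,85,-73,73,12,42)]
R={"top":(170,265,125,210),"scene":(265,380,150,225)}
V=[(P[n],nongreen(P[n]),R[n],1) for n in P]
for v in([V[0]],[V[1]],V):
    b=fit(v,FULL,q0); print("jig",b.x[:2],np.degrees(b.x[2]),b.fun)
from plant import telemetry; print(telemetry.get_obs()["clock"])
np.save("q.npy",[qw,qj,b.x])
for n in P:
  for nm,parts,q,c in(("w",WEDGE,qw,None),("j",FULL,b.x,None)):
    L=[]
    for poly,za,zb in parts:
        cc,s=np.cos(q[2]),np.sin(q[2]); w=poly@np.array([[cc,s],[-s,cc]])+q[:2]; w=np.vstack([w,w[:1]])
        for z in(za,zb): L.append(proj(P[n],np.c_[w,np.full(len(w),z)]))
    a=np.vstack(L); c=(a.min(0)+a.max(0))/2; r=max((np.ptp(a[:,0])/2+4),(np.ptp(a[:,1])/2+4)*4/3)
    save(P[n],f"pics/fit_{n}_{nm}.png",c,(r,r*.75),pts=L)
E
```

```text
wedge [ 0.4504 -0.254 ] -88.87206854056478 46.911541714725104
wedge [ 0.4507 -0.254 ] -90.15811776632523 70.89474817377932
wedge [ 0.4487 -0.254 ] -89.35748781721503 127.23095732410611
top 244.0
scene 193.0
heel [0.6429 0.116 ] -11.20582481223382 19.601983852364476
heel [0.6409 0.1241] -5.999005907205092 193.23786236063052
heel [0.6438 0.1192] -9.492044708388313 218.54700499807765
jig [0.6423 0.116 ] -10.608953163210609 38.9356555171088
jig [0.6472 0.1144] -10.799743337846893 63.58886582083814
jig [0.6442 0.1155] -10.712310174806566 194.45868512110727
1.6
```

View overlay.

```bash
cd pics; python3 -c "
import cv2,numpy as np
a=[cv2.resize(cv2.imread(f'fit_{n}_{m}.png'),(400,300)) for n in('top','scene') for m in 'wj']
cv2.imwrite('fits.png',np.vstack([np.hstack(a[:2]),np.hstack(a[2:])]))"
```

```text
(no output)
```

View pics/fits.png

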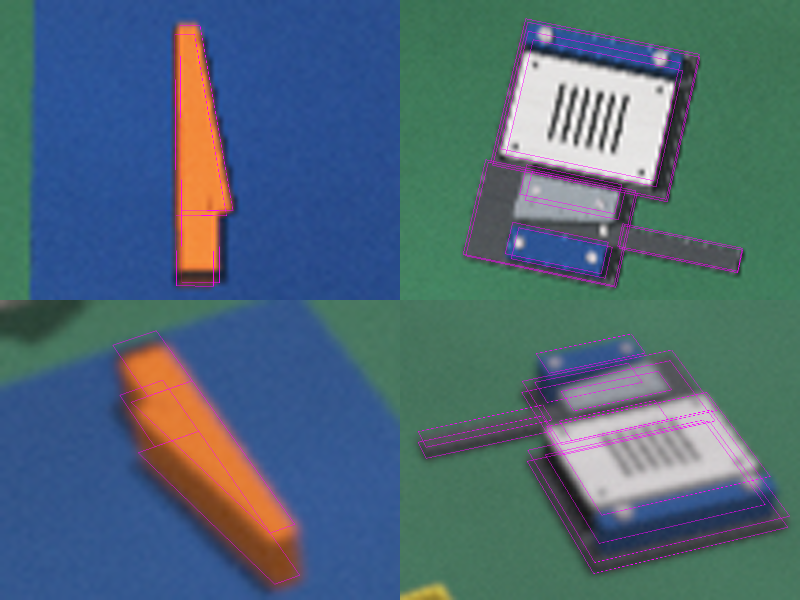

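Overlays: the top-view fits sit well on the wedge and jig. The scene view is about 3–5 mm off along its depth. I'll use the top fit: tail at (0.450,-0.254) with wedge yaw about -89.2°, jig at (0.642,0.116) with yaw about -10.8°. Next I move above the tail.

```bash
python3 -m handwheel '[[[0,0,0,0.1,0],[0,0,0,0.1,0],[0,0,0,0.1,0],[0,0,0,0.103,0],[-0.0154,0.03,0.008,0,0],[-0.0154,0.03,0.008,0,0],[-0.0154,0.03,0.008,0,0],[-0.0154,0.03,0.008,0,0],[-0.0154,0.03,0.008,0,0],[-0.0154,0.03,0.008,0,0],[-0.0154,0.03,0.008,0,0],[-0.0154,0.03,0.008,0,0],[-0.0154,0.03,0.008,0,0],[-0.0154,0.03,0.008,0,0],[-0.0154,0.03,0.008,0,0],[-0.0154,0.03,0.008,0,0],[0,0,0,0,0],[0,0,0,0,0]]]'
```

```text
clock: 3.1
tool_pos: [0.4537, -0.2532, 0.1474]
orientation: [180.0, -0.0, -179.0]
force: [-0.8, -0.4, 0.2]
opening: 0.0878
```

```bash
python3 -m handwheel '[[[0.0035,-0.001,0.03,0,0],[0,0,0.03,0,0],[0,0,0.03,0,0],[0,0,0.02,0,0],[0,0,0.01,0,0],[0,0,0.006,0,0],[0,0,0,0,0],[0,0,0,0,1],[0,0,0,0,1],[0,0,0,0,1],[0,0,0,0,1],[0,0,0,0,1],[0,0,0,0,1],[0,0,0,0,1],[0,0,0,0,1]]]'
```

```text
clock: 4.35
tool_pos: [0.4496, -0.2557, 0.0217]
orientation: [-180.0, 0.0, -179.2]
force: [0.4, 0.3, -0.4]
opening: 0.0402
```

```bash
python3 -m handwheel '[[[0,0,0,0,1],[0,0,0,0,1],[0,0,0,0,1],[0,0,0,0,1],[0,0,0,0,1]]]'
```

```text
clock: 4.77
tool_pos: [0.4495, -0.2557, 0.0215]
orientation: [180.0, -0.0, -179.2]
force: [0.3, 0.4, 0.2]
opening: 0.0259
```

```bash
python3 -m handwheel '[[[0,0,-0.02,0,1],[0,0,-0.03,0,1],[0,0,-0.03,-0.114,1],[0,0,0,-0.114,1],[0,0,0,-0.114,1],[0,0,0,-0.114,1],[0,0,0,-0.114,1],[0,0,0,-0.114,1],[0,0,0,-0.114,1],[0,0,0,-0.114,1],[0,0,0,-0.114,1],[0,0,0,-0.114,1],[0,0,0,-0.114,1],[0,0,0,-0.114,1],[-0.0343,-0.0079,0,0,1],[-0.0343,-0.0079,0,0,1],[-0.0343,-0.0079,0,0,1],[-0.0343,-0.0079,0,0,1],[-0.0343,-0.0079,0,0,1],[0,0,0,0,1]]]'
python3 - <<'E'
from h import *
o=telemetry.get_obs(); print(o["tool_pos"],o["orientation"],o["opening"],o["force"])
for n in("top","scene"):
    p=vision.snapshot(n); c=proj(p,[[.58,.02,.05]])[0]; save(p,f"pics/carry_{n}.png",c,(80,60))
E
```

```text
clock: 6.43
tool_pos: [0.5233, -0.0906, 0.1017]
orientation: [-179.9, 0.0, -100.6]
force: [1.0, -0.6, -0.4]
opening: 0.0258
[ 0.52332964 -0.09056571  0.10174535] [-1.79890980e+02  3.19482151e-02 -1.00609857e+02] 0.025814385775423346 [ 1.03662242 -0.59368264 -0.43390531]
```

View pics/carry_top.png

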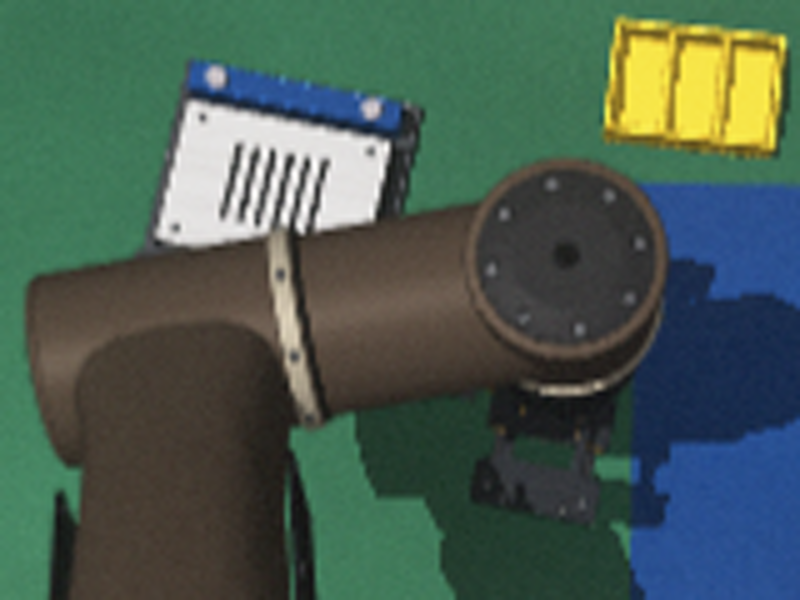

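View pics/carry_scene.png

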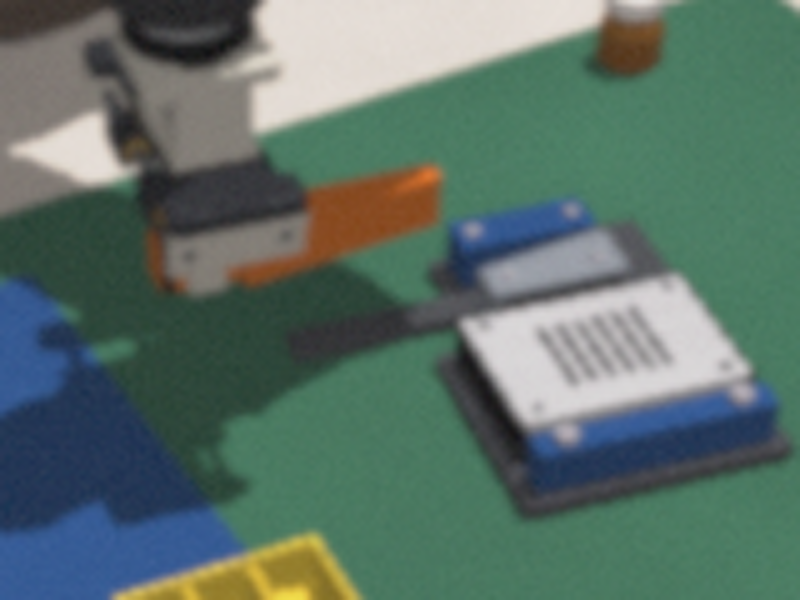

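The wedge is held level (scene crop, tip at (435,195) px). The jig and module are undisturbed. The arm hides the gap in the top view, so I lower behind the mouth, still short of it, and check with the scene camera.

```bash
cat > jg.py <<'E'
from h import *
J=np.array([.6440,.1150,np.radians(-10.75)])
def tojig(w,J=J):
    c,s=np.cos(J[2]),np.sin(J[2]); d=np.array(w)[:2]-J[:2]; return np.array([c*d[0]+s*d[1],-s*d[0]+c*d[1]])*1e3
def toworld(j,J=J):
    c,s=np.cos(J[2]),np.sin(J[2]); j=np.array(j)/1e3; return np.array([c*j[0]-s*j[1],s*j[0]+c*j[1]])+J[:2]
def shift(target,J=J):
    o=telemetry.get_obs(); t=np.radians(o["orientation"][2]); d=toworld(target,J)-o["tool_pos"][:2]
    return np.array([np.cos(t)*d[0]+np.sin(t)*d[1],np.sin(t)*d[0]-np.cos(t)*d[1]])
E
python3 - <<'E'
from jg import *
o=telemetry.get_obs()
print("jig pos",tojig(o["tool_pos"]),"yaw err",o["orientation"][2]+90-(-10.75))
print(shift([-78.5,-225]))
E
```

```text
jig pos [ -82.22409369 -227.74098809] yaw err 0.06783104436485132
[-0.00273658 -0.00372734]
```

```bash
python3 -m handwheel '[[[-0.0027,-0.0037,0.015,0,1],[0,0,0.02,0,1],[0,0,0.018,0,1],[0,0,0.0115,0,1],[0,0,0,0,1],[0,0,0,0,1]]]'
cat > chk.py <<'E'
from fit import *
from jg import *
import sys
np.set_printoptions(precision=4,suppress=True)
p=vision.snapshot("scene"); o=telemetry.get_obs()
t=o["orientation"][2]; q=np.array([*o["tool_pos"][:2],np.radians(t+90),o["tool_pos"][2]-.0215])
print("clock",o["clock"],"tcp jig",tojig(o["tool_pos"]),"z",o["tool_pos"][2],"yaw",t+100.75,"F",o["force"],"open",o["opening"])
def outl(parts,q):
    L=[]
    for poly,za,zb in parts:
        cc,s=np.cos(q[2]),np.sin(q[2]); w=poly@np.array([[cc,s],[-s,cc]])+q[:2]; w=np.vstack([w,w[:1]])
        for z in((za,zb) if len(sys.argv)<3 else(zb,)): L.append(proj(p,np.c_[w,np.full(len(w),z+(q[3] if len(q)>3 else 0))]))
    return L
L=outl(WEDGE,q)+outl(JIG[2:],J)
save(p,sys.argv[1],proj(p,[*toworld([-70,-80]),.03])[0],(72,54),pts=L)
save(p,sys.argv[1].replace(".png","_raw.png"),proj(p,[*toworld([-70,-60]),.03])[0],(60,45))
E
python3 chk.py pics/low1.png
```

```text
clock: 7.03
tool_pos: [0.5238, -0.0937, 0.0367]
orientation: [179.9, -0.0, -100.9]
force: [0.0, 0.5, -0.5]
opening: 0.0261
clock 7.0833 tcp jig [ -78.4825 -227.1086] z 0.03735847582678062 yaw -0.12129925224162719 F [-0.2253 -0.1225 -0.8809] open 0.025757712698189987
```

View pics/low1.png

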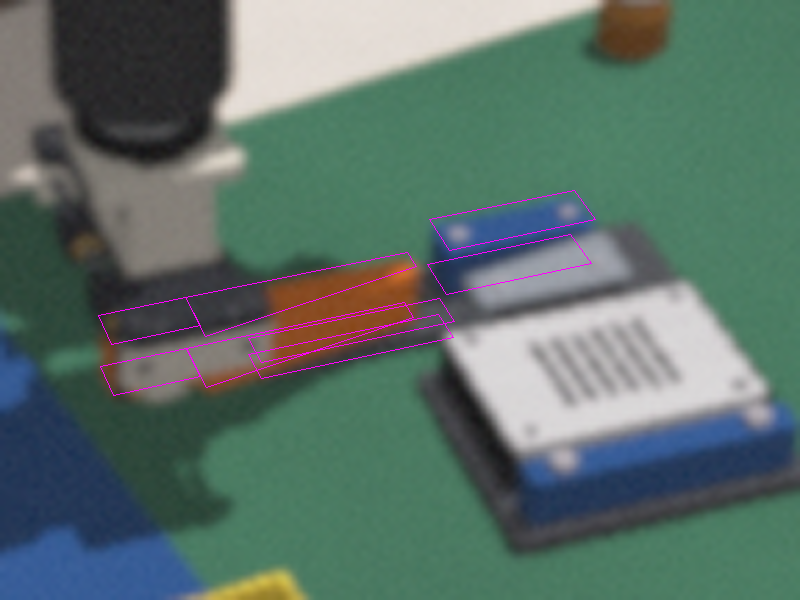

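View pics/low1_raw.png

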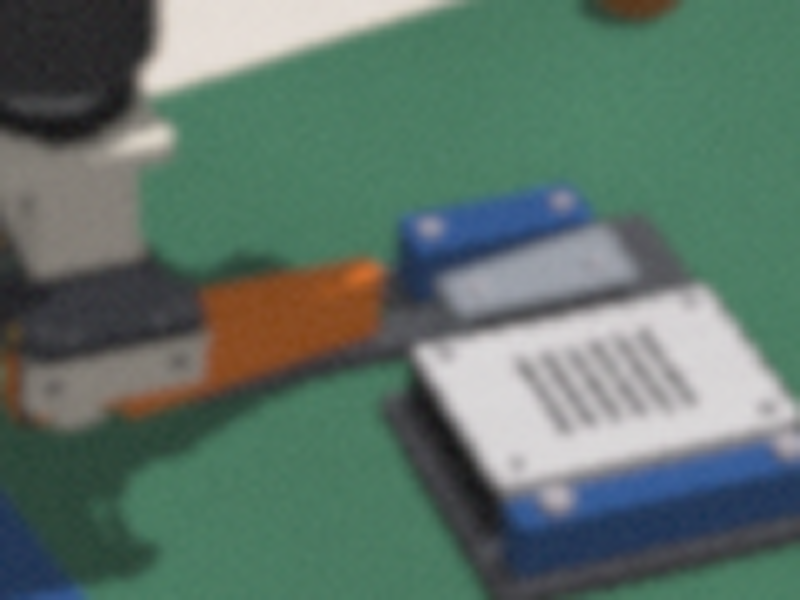

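Both overlays show the same shift of about 1.5 px in the scene view, a calibration bias. Relative to the jig, the wedge tip therefore lines up with the gap to within about 1 mm. Lowering to the bed and entering the mouth.

```bash
python3 -m handwheel '[[[0,0.001,0.0015,0,1],[0,0,0.0015,0,1],[0,0,0,0,1],[-0.006,0,0,0,1],[-0.006,0,0,0,1],[-0.006,0,0,0,1],[-0.006,0,0,0,1],[-0.006,0,0,0,1],[-0.006,0,0,0,1],[-0.006,0,0,0,1],[0,0,0,0,1],[0,0,0,0,1]]]'
python3 chk.py pics/in1.png
```

```text
clock: 8.08
tool_pos: [0.5317, -0.0509, 0.034]
orientation: [180.0, -0.0, -100.8]
force: [-0.9, -0.0, -1.9]
opening: 0.0256
clock 8.1333 tcp jig [ -79.4645 -184.1795] z 0.034008310127444756 yaw -0.050809201204828014 F [ 0.2793  0.9863 -1.7725] open 0.025789723822170763
```

View pics/in1_raw.png

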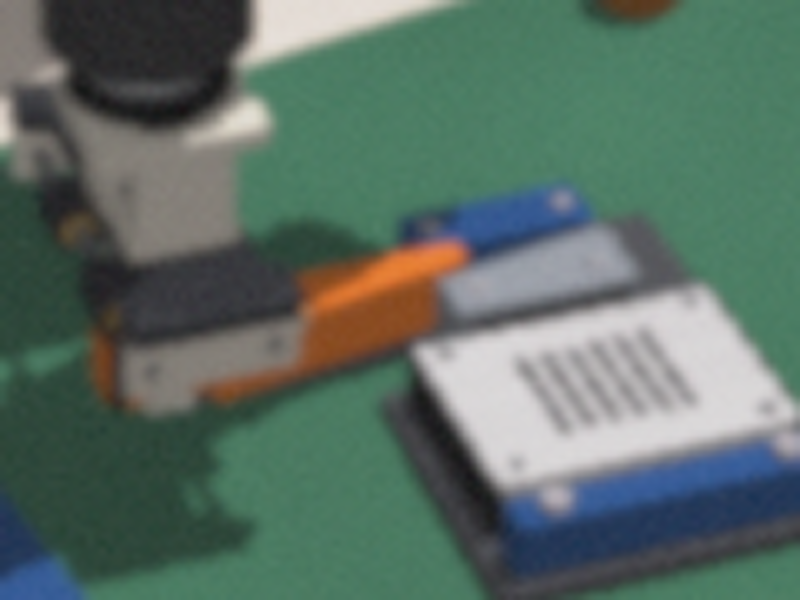

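The scene crop shows the tip inside the gap, between heel and jaw, at (465,250) px. Lateral force is about 0. Going a little deeper, then easing it sideways against the heel face.

```bash
python3 -m handwheel '[[[-0.004,0,0,0,1],[-0.004,0,0,0,1],[-0.004,0.0005,0,0,1],[0,0.0005,0,0,1],[0,0.0005,0,0,1],[0,0,0,0,1],[0,0,0,0,1]]]'; python3 -c "
from jg import *
o=telemetry.get_obs();print(tojig(o['tool_pos']),o['force'],o['moment'])"
```

```text
clock: 8.72
tool_pos: [0.5323, -0.0393, 0.034]
orientation: [180.0, -0.0, -100.8]
force: [-0.2, -0.2, -1.3]
opening: 0.0255
[ -80.98534802 -172.44786269] [-0.24739343 -0.15048079 -1.32548389] [-0.05006377  0.12362778  0.0134538 ]
```

```bash
python3 -m handwheel '[[[0,0.0005,0,0,1],[0,0.0005,0,0,1],[0,0,0,0,1]]]';  python3 -m handwheel '[[[0,0.0005,0,0,1],[0,0.0005,0,0,1],[0,0,0,0,1]]]'; python3 -c "
from jg import *
o=telemetry.get_obs();print(tojig(o['tool_pos']),o['force'],o['moment'])"
```

```text
clock: 8.97
tool_pos: [0.5314, -0.0391, 0.0341]
orientation: [-180.0, 0.0, -100.8]
force: [0.1, 0.6, -1.1]
opening: 0.0256
clock: 9.22
tool_pos: [0.531, -0.0388, 0.0342]
orientation: [-179.9, 0.0, -100.8]
force: [1.8, -1.3, -2.0]
opening: 0.0261
[ -82.34375298 -172.19944069] [ 1.77752129 -1.34730549 -2.04653759] [-0.33611195 -0.66850621 -0.32161547]
```

It contacts the heel at jig x of about -82.3, against -82 expected (lateral force about 2 N). I back off 0.3 mm and drive in.

```bash
cat > f.py <<'E'
from jg import *
o=telemetry.get_obs();F=o['force'];s,c=np.sin(J[2]),np.cos(J[2])
print('jig',np.round(tojig(o['tool_pos']),2),'tip y',round(tojig(o['tool_pos'])[1]+155,1),'push',round(-(-s*F[0]+c*F[1]),2),'lat',round(c*F[0]+s*F[1],2),'fz',round(F[2],2),'open',round(o['opening'],4),'yaw',round(o['orientation'][2]+100.75,2))
E
python3 -m handwheel '[[[-0.004,-0.0003,0.0003,0,1],[-0.004,0,0,0,1],[-0.004,0,0,0,1],[-0.004,0,0,0,1],[0,0,0,0,1]]]'; python3 f.py;  python3 -m handwheel '[[[-0.004,0,0,0,1],[-0.004,0,0,0,1],[-0.004,0,0,0,1],[0,0,0,0,1]]]'; python3 f.py
```

```text
clock: 9.63
tool_pos: [0.5342, -0.0223, 0.0338]
orientation: [-180.0, 0.0, -100.8]
force: [2.4, -0.4, -1.6]
opening: 0.0257
jig [ -82.24 -155.38] tip y -0.4 push -0.01 lat 2.42 fz -1.56 open 0.0257 yaw -0.04
clock: 9.97
tool_pos: [0.5363, -0.0107, 0.0338]
orientation: [-180.0, 0.0, -100.8]
force: [3.1, 0.4, -0.9]
opening: 0.0257
jig [ -82.32 -143.57] tip y 11.4 push -0.98 lat 2.93 fz -0.93 open 0.0257 yaw -0.05
```

```bash
python3 -m handwheel '[[[-0.003,-0.0004,0,0,1],[-0.003,0,0,0,1],[-0.003,0,0,0,1],[0,0,0,0,1],[0,0,0,0,1]]]'; python3 f.py;  python3 -m handwheel '[[[-0.002,0,0,0,1],[-0.002,0,0,0,1],[-0.002,0,0,0,1],[0,0,0,0,1],[0,0,0,0,1]]]'; python3 f.py
```

```text
clock: 10.38
tool_pos: [0.538, -0.0023, 0.0337]
orientation: [180.0, 0.0, -100.8]
force: [1.3, 0.0, -1.2]
opening: 0.0261
jig [ -82.21 -135.02] tip y 20.0 push -0.28 lat 1.23 fz -1.18 open 0.0261 yaw -0.07
clock: 10.8
tool_pos: [0.5392, 0.0035, 0.0337]
orientation: [180.0, 0.0, -100.8]
force: [1.7, -0.7, -1.4]
opening: 0.0264
jig [ -82.19 -129.14] tip y 25.9 push 0.4 lat 1.78 fz -1.4 open 0.0264 yaw -0.07
```

```bash
for i in 1 ; do python3 -m handwheel '[[[-0.002,0,0,0,1],[-0.002,0,0,0,1],[0,0,0,0,1],[0,0,0,0,1]]]'|head -0; python3 f.py;  python3 -m handwheel '[[[-0.002,0,0,0,1],[-0.002,0,0,0,1],[0,0,0,0,1],[0,0,0,0,1]]]'|head -0; python3 f.py; done
```

```text
jig [ -82.17 -125.12] tip y 29.9 push -0.21 lat 2.17 fz -0.16 open 0.0262 yaw -0.08
jig [ -82.17 -121.1 ] tip y 33.9 push -0.19 lat 1.61 fz -1.93 open 0.026 yaw -0.07Exception ignored on flushing sys.stdout:
BrokenPipeError: [Errno 32] Broken pipe
Exception ignored on flushing sys.stdout:
BrokenPipeError: [Errno 32] Broken pipe
```

```bash
python3 chk.py pics/in2.png
```

```text
clock 11.5167 tcp jig [ -82.1897 -121.1062] z 0.03370772816592423 yaw -0.07531183751835613 F [ 0.1818  0.7999 -2.3195] open 0.025883877613197836
```

View pics/in2_raw.png

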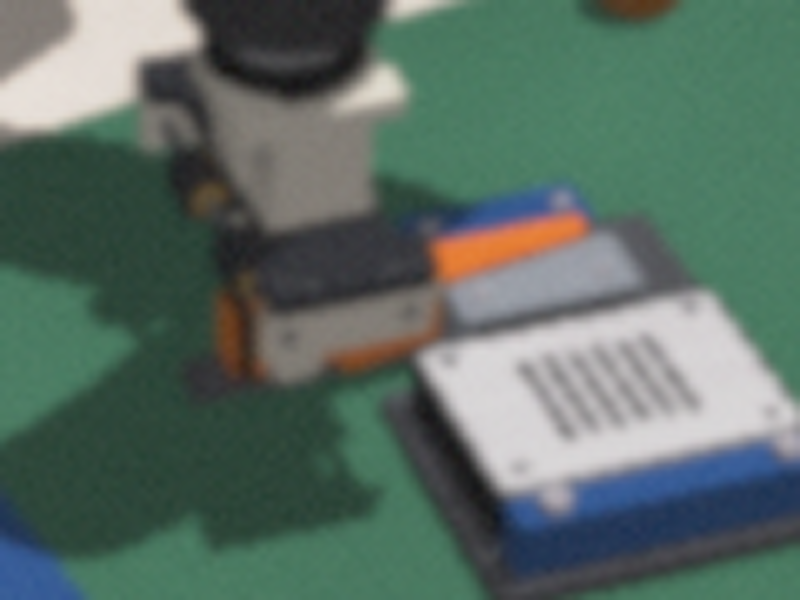

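The scene crop shows the wedge in the gap, with its tip at (585,225) px next to the jaw and the module not yet shifted visibly. Driving on.

```bash
python3 -m handwheel '[[[-0.002,0,0,0,1],[-0.002,0,0,0,1],[0,0,0,0,1],[0,0,0,0,1]]]' >/dev/null; python3 f.py;  python3 -m handwheel '[[[-0.002,0,0,0,1],[-0.002,0,0,0,1],[0,0,0,0,1],[0,0,0,0,1]]]' >/dev/null; python3 f.py
```

```text
jig [ -82.18 -117.15] tip y 37.8 push 0.13 lat 1.26 fz -1.43 open 0.0256 yaw -0.07
jig [ -82.19 -113.11] tip y 41.9 push -0.5 lat 1.18 fz -1.39 open 0.0258 yaw -0.08
```

```bash
python3 -m handwheel '[[[-0.002,0,0,0,1],[-0.001,0,0,0,1],[0,0,0,0,1],[0,0,0,0,1]]]' >/dev/null; python3 f.py;  python3 -m handwheel '[[[-0.002,0,0,0,1],[-0.001,0,0,0,1],[0,0,0,0,1],[0,0,0,0,1]]]' >/dev/null; python3 f.py
```

```text
jig [ -82.16 -110.21] tip y 44.8 push 0.84 lat 0.38 fz -0.89 open 0.0257 yaw -0.08
jig [ -82.15 -107.21] tip y 47.8 push -0.11 lat -0.77 fz -2.13 open 0.0257 yaw -0.08
```

```bash
python3 -m handwheel '[[[-0.002,0,0,0,1],[-0.001,0,0,0,1],[0,0,0,0,1],[0,0,0,0,1]]]' >/dev/null; python3 f.py;  python3 -m handwheel '[[[-0.002,0,0,0,1],[-0.001,0,0,0,1],[0,0,0,0,1],[0,0,0,0,1]]]' >/dev/null; python3 f.py
```

```text
jig [ -82.18 -104.21] tip y 50.8 push -0.15 lat -0.04 fz -1.48 open 0.0258 yaw -0.08
jig [ -82.13 -101.17] tip y 53.8 push 0.34 lat -0.79 fz -1.9 open 0.0258 yaw -0.08
```

```bash
python3 -m handwheel '[[[-0.001,0,0,0,1],[-0.001,0,0,0,1],[0,0,0,0,1],[0,0,0,0,1]]]' >/dev/null; python3 f.py;  python3 -m handwheel '[[[-0.001,0,0,0,1],[-0.001,0,0,0,1],[0,0,0,0,1],[0,0,0,0,1]]]' >/dev/null; python3 f.py
```

```text
jig [-82.1  -99.28] tip y 55.7 push 0.09 lat -1.02 fz -2.01 open 0.0259 yaw -0.08
jig [-82.12 -97.27] tip y 57.7 push 0.02 lat -0.79 fz -1.13 open 0.0255 yaw -0.07
```

```bash
python3 chk.py pics/in3.png
```

```text
clock 14.2333 tcp jig [-82.1088 -97.2536] z 0.03371823399401819 yaw -0.07661098708003067 F [-0.9083 -0.3185 -1.1073] open 0.025977810021498567
```

View pics/in3_raw.png

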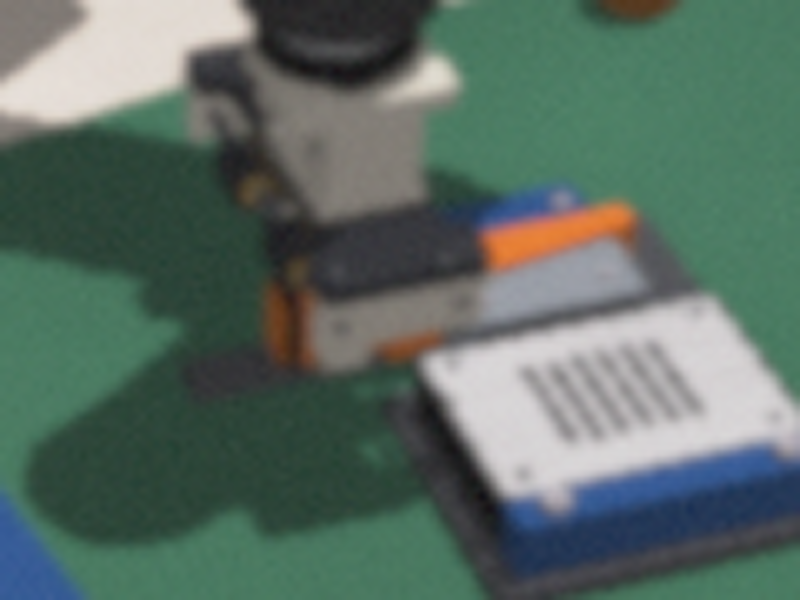

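The module has begun to shift: its near corner moved from (413,345) to about (420,352) px. The wedge has not slipped in the grip. Continuing in small steps.

```bash
python3 -m handwheel '[[[-0.001,0,0,0,1],[-0.001,0,0,0,1],[0,0,0,0,1]]]' >/dev/null; python3 f.py;  python3 -m handwheel '[[[-0.001,0,0,0,1],[-0.001,0,0,0,1],[0,0,0,0,1]]]' >/dev/null; python3 f.py
```

```text
jig [-82.07 -95.23] tip y 59.8 push 1.39 lat -1.57 fz -1.48 open 0.0257 yaw -0.07
jig [-82.07 -93.16] tip y 61.8 push 0.87 lat -1.17 fz -1.05 open 0.0257 yaw -0.07
```

```bash
python3 -m handwheel '[[[-0.001,0,0,0,1],[-0.001,0,0,0,1],[0,0,0,0,1]]]' >/dev/null; python3 f.py;  python3 -m handwheel '[[[-0.001,0,0,0,1],[-0.001,0,0,0,1],[0,0,0,0,1]]]' >/dev/null; python3 f.py
```

```text
jig [-82.05 -91.15] tip y 63.9 push 0.28 lat -2.23 fz -1.19 open 0.0261 yaw -0.07
jig [-82.05 -89.16] tip y 65.8 push 1.11 lat -1.27 fz -1.44 open 0.0256 yaw -0.07
```

```bash
python3 -m handwheel '[[[-0.001,0,0,0,1],[-0.001,0,0,0,1],[0,0,0,0,1]]]' >/dev/null; python3 f.py
```

```text
jig [-82.1 -87.2] tip y 67.8 push 0.44 lat -2.12 fz -1.41 open 0.026 yaw -0.07
```

```bash
python3 -m handwheel '[[[-0.001,0.0003,0,0,1],[-0.001,0,0,0,1],[0,0,0,0,1]]]' >/dev/null; python3 f.py;  python3 -m handwheel '[[[-0.001,0,0,0,1],[-0.001,0,0,0,1],[0,0,0,0,1]]]' >/dev/null; python3 f.py
```

```text
jig [-82.19 -85.44] tip y 69.6 push 3.24 lat 0.15 fz -0.36 open 0.0257 yaw -0.07
jig [-82.21 -83.86] tip y 71.1 push 5.94 lat 0.57 fz -1.66 open 0.0254 yaw -0.08
```

```bash
python3 -m handwheel '[[[-0.001,0,0,0,1],[-0.001,0,0,0,1],[0,0,0,0,1]]]' >/dev/null; python3 f.py
```

```text
jig [-82.21 -82.32] tip y 72.7 push 8.84 lat 2.16 fz -0.47 open 0.0257 yaw -0.08
```

```bash
python3 -m handwheel '[[[-0.001,0,0,0,1],[0,0,0,0,1],[0,0,0,0,1]]]' >/dev/null; python3 f.py; python3 -m handwheel '[[[0,0,0,0,1]]]'>/dev/null; python3 f.py
```

```text
jig [-82.2  -81.63] tip y 73.4 push 10.18 lat 1.91 fz 0.61 open 0.026 yaw -0.09
jig [-82.22 -81.65] tip y 73.4 push 9.5 lat 2.73 fz -0.5 open 0.0256 yaw -0.09
```

The push has settled at about 10 N, rising about 1.9 N/mm since the module met the stop. I release with a small opening only, because the module is close to the outer finger, and lift straight up.

```bash
python3 -m handwheel '[[[0,0,0,0,0.56],[0,0,0,0,0.56],[0,0,0,0,0.56],[0,0,0,0,0.56],[0,0,0,0,0.56],[0,0,0,0,0.56]]]'; python3 f.py; python3 chk.py pics/rel.png
```

```text
clock: 17.07
tool_pos: [0.5483, 0.0517, 0.0338]
orientation: [-180.0, 0.0, -100.8]
force: [-0.5, 0.4, -0.5]
opening: 0.0386
jig [-82.25 -80.03] tip y 75.0 push -0.29 lat -0.6 fz -0.48 open 0.0386 yaw -0.06
clock 17.1167 tcp jig [-82.2534 -80.0998] z 0.03382929981226394 yaw -0.06399237828232174 F [ 0.2487  0.7143 -0.1703] open 0.03846650143276888
```

View pics/rel_raw.png

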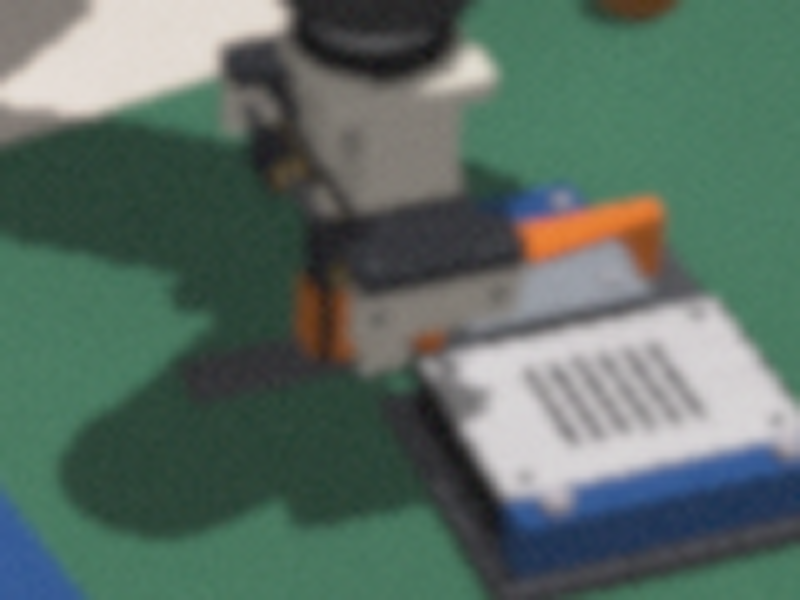

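```bash
python3 -m handwheel '[[[0,0,-0.01,0,0.56],[0,0,-0.02,0,0.56],[0,0,-0.03,0,0.56],[0,0,-0.03,0,0.56],[0,0,-0.03,0,0.56],[0.03,0.03,0,0,0.56],[0.03,0.03,0,0,0.56],[0.03,0.03,0,0,0.56],[0.03,0.03,0,0,0.56],[0.03,0.03,0,0,0.56],[0.03,0,0,0,0.56],[0,0,0,0,0.56],[0,0,0,0,0.56]]]'
python3 - <<'E'
from fit import *
from jg import *
for n in("top","scene"):
    p=vision.snapshot(n); c=proj(p,[*toworld([-50,-30]),.03])[0]; save(p,f"pics/done_{n}.png",c,(64,48))
    for k in("wedge_tip","wedge_butt","wedge_tail"):
        for r in place_of(k,p)[:2]: print(n,k,round(r["conf"],2),tojig(onplane(p,r["xy"],.03)))
E
```

```text
clock: 18.2
tool_pos: [0.3698, -0.0961, 0.1548]
orientation: [-179.9, 0.1, -101.0]
force: [0.4, -0.1, -0.1]
opening: 0.0386
top wedge_tip 0.78 [ -58.10086553 -774.34625017]
top wedge_tip 0.73 [-96.60054148  65.10301135]
top wedge_butt 0.83 [ -83.20398    -106.58900359]
top wedge_butt 0.56 [ 113.28075699 -721.32692508]
top wedge_tail 0.71 [  82.03430181 -727.2634896 ]
top wedge_tail 0.58 [-83.84691986 -86.66169676]
scene wedge_tip 0.88 [ -45.01360535 -768.73062146]
scene wedge_tip 0.72 [-96.16828148  80.93601036]
scene wedge_butt 0.66 [ 128.25409678 -719.48772899]
scene wedge_butt 0.64 [ -73.89918988 -115.02736011]
scene wedge_tail 0.91 [ 109.91585442 -726.92384278]
scene wedge_tail 0.78 [-80.3803723  -77.81873478]
```

View pics/done_top.png

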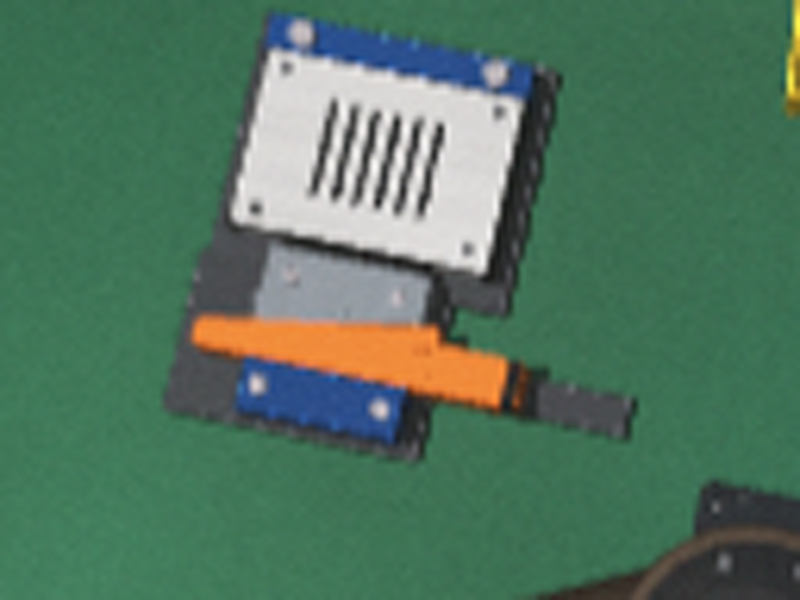

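View pics/done_scene.png

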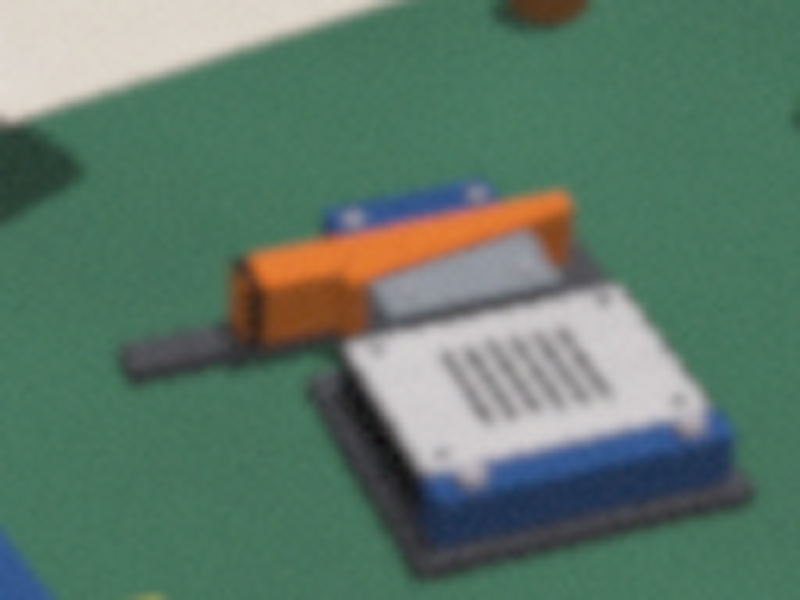

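In the top view, the wedge sits in the gap against the heel (tip about (200,335) px, butt about (520,390) px). The jaw is on the module, and the module is flush against the blue stop with no dark gap. The scene view agrees, and the robot is clear. Handing in.

```bash
python3 -c "
from plant import close_job,telemetry
print(close_job()); o=telemetry.get_obs(); print(o['clock'],o['force'])"
```

```text
the job is handed in; nothing more can be done
None
the job is handed in; nothing more can be done
```

The wedge is in the jig and the module is clamped. I handed the job in just after 18.2 s. No verdict comes back.

**What I did:** I took the orange wedge from the blue mat, the look-alike nearest the base, and gripped it by its tail. I slid it flat along the runway into the gap, against the heel, and drove it in. The push rose about 1.9 N per mm once the module met the stop, and I stopped at 9.5–10.2 N. By the given ratio of push to clamping, that is roughly 13–20 N of clamping. Then I let go and backed the robot away.

**Last checks:**
- **Views:** Both cameras show the wedge lying along the heel, the jaw on the module, and the module against the stop with no visible gap. The robot was touching nothing.
- **Wedge depth:** When I let go, the arm's own position put the tip at about y = 73 mm in the jig. The networks disagreed by several mm: 65 mm from the top view and 81 mm from the scene view. The scene camera also ran 3–5 mm off the top camera on the jig, so I trusted the arm's reading and the measured push.
- **Not checked:** I did not push on the butt again after release. The clamping is therefore inferred from the push while gripped, not measured. I did not measure the bystanders again; I never moved them.

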